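# Run the locked specimen carriage up to its detector

### The arm

A 6-joint arm with a two-finger parallel gripper is mounted at the origin on a cart in front of the work surface, level with it; the furniture and walls round the work are solid. World frame = base frame: x ahead of the robot, y to its left, z up, the work surface at z = 0. Lengths are in mm, angles in rad, forces in N, time in s.
With the tool pointing down it reaches from about 325 to 850 mm from the base axis. Payload 4.4 kg.
Tool frame: the origin (TCP) lies at the very end of the fingers, on their centre line; the grasp point (between the pads) lies 19 mm behind it; x points along the fingers, y is the direction in which the jaws open and shut, and the axes are right-handed (so a half turn about x gives the same grasp; the last joint's range is limited). The gripper opens to 94 mm and grips with 3 to 60 N. Pads are 16 mm wide; open, the fingers measure 119 mm over their backs; the gripper's body (75 mm by 177 mm) begins 78 mm behind the grasp point.
Start: joints at [-1.325, 0.207, 1.542, -0, 1.393, -0.15], TCP at [221.677, -530.553, 166.347] pointing down, gripper open.
Joint ranges: [-2.73, 2.73], [-0.86, 2.22], [0.23, 2.46], [-1.11, 4.25], [0.08, 2.63], [-2.82, 2.82]. Speed limits (rad/s): [2.79, 2.79, 3.14, 3.14, 3.14, 3.14].

### API

Orientations are given as a rotation vector (axis times angle).
In Python, from station import ctrl gives the robot as it stands.
- The arm moves only by the shell command python3 -m handwheel 'ROWS' [FORCE]. ROWS is text: rows parted by semicolons, each of 7 numbers parted by spaces: the shift along the world's x, y, z normalised to -1 to 1, where 1 is 40 cm, then the turn, a rotation vector about the world's x, y, z normalised to -1 to 1, where 1 is 45 degrees, then the opening, from -1 (shut) to 1 (fully open). A call has 1 to 12 rows; each row is the pose to reach, as a shift and turn from the pose commanded when the call began; what a row does not reach only later rows make up. A row lasts 1/12 s, in which the tool goes at most 41.7 mm and 7.16 degrees, less where a joint would pass 70% of its speed; a pose out of reach is approached as far as the arm can. A call with a number of a shift or a turn outside -1 to 1 is refused whole. A call with a gripper value outside its range is refused whole. The fingers move at their own pace and stop on an object; FORCE is the grip in N (left out, the last holds). Time passes only in rows, so rows that repeat a pose let the fingers close. It gives the time, the measured TCP pose, the force and the opening at its end, in the units of the state.
- ctrl.state(): the state, without advancing time (a new reading comes with each control period).
- ctrl.snapshot(name): name is "side" or "top" or "wrist"; returns a dict with "img" (480x640x3 uint8, red, green, blue), "depth" (480x640 float32, mm along the optical axis (not along the pixel's ray), 0 where there is no reading), "fx", "fy", "cx", "cy" (pixels), "k1" (the pictures are not rectified: a ray, as slopes to the right and down, at radius r is drawn at 1 + k1 r^2 times it, then the intrinsics apply), "origin" and "attitude" of the camera in the world. Camera axes: x right, y down, z forward; pixel columns grow to the right and rows downward; lengths in mm; the calibration is good to about 2 mm. A picture is of the moment at which its call begins.
- ctrl.finish_job(): hands the job in, once; it reports no verdict.
Trained networks look in a picture, given as the dict that the camera call returned (one of the last four; its "shot" number tells which), for a name from the list of things; names that differ only in an ending like _2 or _b are one class to them, and where a whole thing is asked for, a point or a joint stands for the part that bears it (a point fixed in the world has none). Each returns a list of dicts, best first, with "confidence" (0 to 1); they miss things now and then, are a little off and sometimes report something else, mostly with a low value. They report only what shows in the picture. A call takes as long as a camera call.
- ctrl.masks_of(name, picture): "mask" (480x640 bool, what is visible of it) and "rect" ([left, top, width, height] in pixels, round what is visible of it).
The state is a dict: "time_s": time; "q": joint angles; "qd": joint speeds; "joint_torque": joint torques, N m; "position": TCP position; "eef_rot": TCP orientation; "contact_force": force on the tool from outside, world axes, zero at the start; "wrist_torque": the same for the moment, N m; "grip_width": finger opening in mm.
Only numpy, scipy, OpenCV 4.12 (cv2) and the standard library are available. Lean on these libraries where they do the work, as an engineer would, in place of code of your own. Each camera call takes 0.05 s, during which the arm holds its last target. There are 200 camera calls.

### The job

The specimen carriage on the slide rail is parked and locked. With the fingertips press its lock button down, hold it down, and push the carriage along the rail until it stands firmly against the tall detector housing at the end; then let the button come up again so that it locks there, and draw clear. Only push and press, picking nothing up: do not force the carriage while the button is up, keep off the specimen tin, and leave the two vials and the round box beside the rail where they stand.

Things in the scene. Friction and masses are not known exactly. Their poses are not given: they have to be found in the camera images.
- rail: Fixed slide rail, aluminium base 90 mm wide, 341 mm long, screwed to the desk, at any yaw. Origin on the desk top below the middle of the lock button's path; +y runs along the rail toward the detector housing (the end to reach), z up. The other end (y = -117 to -129 mm) has only a low plate 42 mm high.
- dock_face (a point): Middle of the lens on the face of the detector housing that the carriage must reach: a grey block with a black ribbed top, 86 mm wide, 54 mm deep, 85 mm high. The face lies at rail y = +158 mm, this point 60 mm above the desk.
- carriage (a joint): Position of the grey carriage (80 mm wide, 135 mm long, deck 46 mm above the desk) along rail +y, in m: 0 at the low plate, where it starts, 0.140 hard against the detector housing. Unlocked it slides with about 1.5 N of friction; locked it has 1 mm of play (2.5 mm at the housing) and does not yield to fair force.
- lock_button (a joint): Travel of the lock button, in m: 0 up (locked), 0.006 fully down, growing as it is pressed downward. A spring needs 2.5 N to start and 4 N to hold it fully down; a pawl under it leaves a toothed rack (10 mm pitch) when it is more than about 3.5 mm down: press it 5 mm or more. Let go on the way it springs up into the next notch and locks; it also locks at the housing.
- button_top (a point): Centre of the top of the lock button: a black ribbed cap on the carriage, 46 mm across the rail, 36 mm along it, top 53 mm above the desk when up, at rail x = 0, y = carriage joint - 70 mm. It stands between two upright grey walls whose inner faces lie 27 mm before and behind this point along the rail (54 mm clear); open at the sides.
- push_wall (a point): Middle of the inner face of the detector-side wall of the button's bay, 63 mm above the desk. Both walls are 60 mm wide and 26 mm high above the deck (tops 72 mm above the desk). A closed fingertip that presses the cap drags the carriage along by friction, or slides over the cap until it pushes this wall.
- tin: Round white specimen tin, 43 mm across, 22 mm high, fixed in its nest on the carriage 60 mm from the button's centre toward the detector, behind the wall. Origin at the middle of its underside, 46 mm above the desk; its top is 68 mm above the desk. Not to be touched.
- vial_a: Loose sample vial with a white cap, standing, 21 mm across, 48 mm high, about 0.10 to 0.13 m to one side (rail +x) of the rail's centre line. Origin at the middle of its underside. Leave alone.
- vial_b: Loose sample vial with a black cap, standing, 21 mm across, 48 mm high, on the same side as the other or changed over with it. Origin at the middle of its underside. Leave alone.
- round_box: Loose round box with a lid, 37 mm across, 18 mm high, on the other side (rail -x) of the rail, 0.10 to 0.13 m from its centre line. Origin at the middle of its underside. Leave alone.

How it is judged:
By the outcome, as a careful person would: the job done as asked, in the order asked, and still so for the second after the job is handed in, with the robot touching nothing.
It also fails if it takes over 38 s, if anything falls off the work surface, if the arm or the gripper's body presses on something with over 40 N, if the wrist force passes 120 N, or if a joint passes its speed limit or range.

## Working session

There is one attempt and no reset: what is moved stays moved. The work goes in short steps, Python scripts to look and compute and a shell command to move; the robot and the scene stay as the last step left them, time stands still between calls to the robot, and variables do not carry over. Pictures are saved under pics/ and viewed, about 8 in all and at most 12, crops included, and the job is handed in when it is done.

```bash
mkdir -p pics; ls
cat > h.py <<'E'
import numpy as np, cv2
from station import ctrl
from scipy.spatial.transform import Rotation as R
def att(s):
    a=np.array(s["attitude"],float)
    return a if a.shape==(3,3) else (R.from_rotvec(a).as_matrix() if a.size==3 else R.from_quat(a).as_matrix())
def pts(s,m):
    v,u=np.nonzero(m&(s["depth"]>0)); d=s["depth"][v,u]
    K=np.array([[s["fx"],0,s["cx"]],[0,s["fy"],s["cy"]],[0,0,1.]])
    n=cv2.undistortPoints(np.stack([u,v],1).astype(float)[:,None],K,np.array([s["k1"],0,0,0.]))[:,0]
    return (np.c_[n,np.ones(len(n))]*d[:,None])@att(s).T+np.array(s["origin"])
def save(s,n): cv2.imwrite("pics/"+n,s["img"][...,::-1])
E
python3 - <<'E'
from h import *
np.set_printoptions(precision=2,suppress=True)
print(ctrl.state())
for c in ("top","side"):
    s=ctrl.snapshot(c); save(s,c+"0.png"); print(c,s["origin"],s["attitude"],s["fx"],s["k1"])
    for n in ("rail","carriage","lock_button","tin","vial_a","round_box"):
        for r in ctrl.masks_of(n,s)[:2]:
            P=pts(s,r["mask"]); 
            print(n,round(r["confidence"],2),r["rect"],np.median(P,0) if len(P) else None, P.min(0) if len(P) else "",P.max(0) if len(P) else "")
E
```

```text
pics
{'time_s': 0.0, 'q': array([-1.33,  0.21,  1.54,  0.  ,  1.39, -0.15]), 'qd': array([-0., -0., -0., -0., -0., -0.]), 'joint_torque': array([  0.  , -37.09, -28.14,   0.07,   0.04,  -0.  ]), 'position': array([ 221.47, -529.71,  165.26]), 'eef_rot': array([ 2.  ,  0.4 , -2.01]), 'contact_force': array([ 0.19,  0.54, -0.25]), 'wrist_torque': array([-0.01, -0.08, -0.04]), 'grip_width': 93.87448545679007}
top [401.97  23.32 901.46] [-2.17  2.16 -0.19] 468.85497927664534 -0.11699139957923643
rail 0.81 [222.7, 197.4, 190.8, 96.9] [515.82   4.88  44.61] [ 426.87 -180.93   -2.75] [613.6  175.66  88.65]
carriage 0.64 [326.7, 199.2, 80.0, 60.3] [545.17 -87.71  49.02] [ 490.77 -169.78   -3.7 ] [615.5  -13.92  76.66]
lock_button 0.66 [369.4, 212.1, 23.5, 24.8] [ 554.92 -108.99   53.22] [ 528.88 -131.54   42.92] [581.38 -86.88  58.52]
tin 0.6 [334.4, 222.0, 24.1, 23.6] [535.59 -52.02  68.09] [515.48 -76.36  44.48] [561.88 -30.79  72.55]
vial_a 0.58 [333.7, 172.7, 14.6, 21.1] [637.15 -41.18  46.43] [631.14 -51.82  -1.24] [651.72 -31.46  51.86]
vial_a 0.45 [286.2, 188.8, 8.0, 11.7] [613.39  59
[... 448 characters left out ...]
 -4.13] [603.4  -11.52  73.39]
lock_button 0.57 [305.6, 193.3, 74.6, 150.4] [504.46  45.24  44.74] [ 425.   -267.26   -4.13] [619.8  173.92  86.23]
lock_button 0.47 [318.5, 204.7, 23.0, 6.5] [ 554.58 -117.32   51.82] [ 534.19 -140.14   43.92] [576.62 -81.95  71.06]
tin 0.75 [324.0, 221.4, 23.1, 14.6] [533.27 -39.83  65.69] [513.93 -66.99  48.07] [555.01 -27.51  69.28]
vial_a 0.74 [275.4, 226.8, 13.3, 24.4] [637.64 -33.66  25.54] [ 627.94 -117.74   -3.42] [670.92 -27.63  48.63]
vial_a 0.64 [271.2, 260.5, 12.5, 27.6] [613.13  68.8   28.8 ] [604.9   52.29  -0.2 ] [624.18  73.81  49.16]
round_box 0.71 [395.6, 242.7, 18.1, 22.2] [404.18 -57.79  15.62] [385.66 -83.09  -1.62] [422.94 -46.33  19.01]
```

Run:
```python
from h import *
np.set_printoptions(precision=2,suppress=True)
s=ctrl.snapshot("top"); cv2.imwrite("pics/crop.png",cv2.resize(s["img"][140:340,180:440,::-1],None,fx=3,fy=3))
P=pts(s,np.ones((480,640),bool))
a=P[(P[:,0]>380)&(P[:,0]<650)&(abs(P[:,1])<230)]
def rect(m,n): print(n,m.sum(),cv2.minAreaRect(a[m][:,:2].astype(np.float32)))
z=a[:,2]
rect((z>80)&(z<93),"housing"); 
b=ctrl.masks_of("lock_button",s)[0]; B=pts(s,b["mask"]);B=B[(B[:,2]>50)&(B[:,2]<57)];print("btn",cv2.minAreaRect(B[:,:2].astype(np.float32)),np.median(B,0))
t=ctrl.masks_of("tin",s)[0]; T=pts(s,t["mask"]);T=T[(T[:,2]>64)];print("tin",cv2.minEnclosingCircle(T[:,:2].astype(np.float32)),T.mean(0))
c=np.median(B,0)[:2]
w=a[(z>69)&(z<78)&(np.hypot(*(a[:,:2]-c).T)<50)]
e=np.array([-.317,.948]); f=np.array([e[1],-e[0]])
q=(w[:,:2]-c)@e
for m in (q>0,q<0): print("wall",m.sum(),cv2.minAreaRect(w[m][:,:2].astype(np.float32)),w[m].mean(0))
r=ctrl.masks_of("rail",s)[0]; Q=pts(s,r["mask"]); print("rail",cv2.minAreaRect(Q[Q[:,2]>8][:,:2].astype(np.float32)))
print(R.from_rotvec(ctrl.state()["eef_rot"]).as_matrix())
```

```text
housing 1017 ((476.59033203125, 135.2827606201172), (76.27983856201172, 44.35507583618164), 17.860145568847656)Traceback (most recent call last):
  File "<stdin>", line 9, in <module>
IndexError: list index out of range
```

View pics/crop.png

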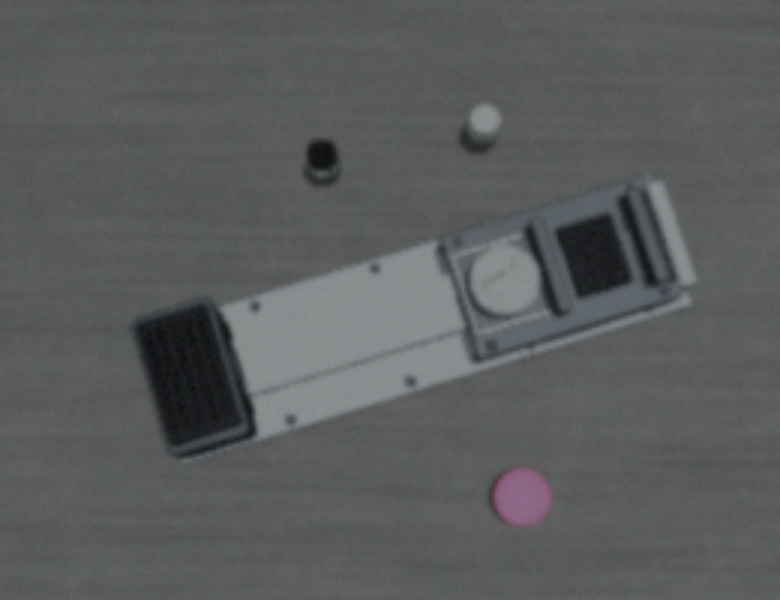

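Run:
```python
from h import *
np.set_printoptions(precision=3,suppress=True)
for c in ("top","side"):
  s=ctrl.snapshot(c)
  for n in ("lock_button","push_wall","tin"):
    for b in ctrl.masks_of(n,s)[:1]:
      B=pts(s,b["mask"]);
      if n=="lock_button": B=B[(B[:,2]>50)&(B[:,2]<57)]
      if n=="tin": B=B[B[:,2]>64]
      if len(B): print(c,n,b["confidence"],cv2.minAreaRect(B[:,:2].astype(np.float32)),B.mean(0),b["rect"])
  P=pts(s,np.ones((480,640),bool)); z=P[:,2]
  d=P[:,:2]-np.array([555,-109.]); e=np.array([-.306,.952]); q=d@e; x=d@[e[1],-e[0]]
  for lo,hi in ((15,45),(-45,-15)):
    w=P[(z>68)&(z<77)&(q>lo)&(q<hi)&(abs(x)<35)]
    if len(w)>10: print(c,"wall",lo,cv2.minAreaRect(w[:,:2].astype(np.float32)),w.mean(0),len(w))
print(R.from_rotvec(ctrl.state()["eef_rot"]).as_matrix(), ctrl.state()["time_s"])
```

```text
top lock_button 0.82 ((554.8455200195312, -109.63090515136719), (45.364990234375, 36.606689453125), 17.716543197631836) [ 554.783 -108.9     53.396] [367.3, 213.9, 25.0, 24.8]
top push_wall 0.65 ((551.9755249023438, -87.66094207763672), (88.86322021484375, 137.1381378173828), 18.00922393798828) [546.04  -88.063  53.668] [326.7, 201.2, 83.4, 60.3]
top tin 0.72 ((536.68603515625, -52.24021911621094), (42.41823196411133, 40.2962646484375), 0.6003278493881226) [536.521 -52.042  68.267] [336.2, 221.6, 23.2, 23.5]
top wall 15 ((543.9219970703125, -74.68775939941406), (59.449188232421875, 17.711517333984375), 17.008949279785156) [544.89  -78.012  71.705] 166
top wall -45 ((564.73486328125, -140.02012634277344), (59.61141586303711, 10.579816818237305), 17.581233978271484) [ 564.396 -139.499   71.347] 177
side lock_button 0.55 ((555.182373046875, -117.37860870361328), (33.56695556640625, 10.313544273376465), 19.362934112548828) [ 555.035 -116.187   52.01 ] [321.9, 206.2, 19.0, 4.6]
side push_wall 0.97 ((556.1246337890625, -139.53854370117188), (93.07637023925781, 244.23361206054688), 16.534347534179688) [543.589 -74.304  52.363] [308.4, 192.8, 52.8, 61.0]
side tin 0.55 ((534.08056640625, -48.6787109375), (42.48610305786133, 40.01621627807617), 72.01575469970703) [533.871 -48.724  66.502] [324.2, 220.8, 22.2, 16.3]
side wall 15 ((543.3158569335938, -77.57247161865234), (58.99522399902344, 11.09243106842041), 18.966928482055664) [543.944 -76.598  70.133] 99
side wall -45 ((562.3184814453125, -136.7395782470703), (59.551876068115234, 9.710290908813477), 17.417320251464844) [ 562.624 -135.766   69.931] 88
[[ 0.     0.386 -0.923]
 [ 0.    -0.923 -0.386]
 [-1.    -0.    -0.   ]] 1.2
```

```bash
python3 -m handwheel '0.05 0.06 0 0 0 -0.11 -1; 0.12 0.15 0 0 0 -0.11 -1; 0.19 0.23 0 0 0 -0.11 -1; 0.25 0.31 0 0 0 -0.11 -1; 0.31 0.39 0 0 0 -0.11 -1; 0.38 0.47 0 0 0 -0.11 -1; 0.44 0.55 0 0 0 -0.11 -1; 0.5 0.63 0 0 0 -0.11 -1; 0.57 0.71 0 0 0 -0.11 -1; 0.63 0.79 0 0 0 -0.11 -1; 0.69 0.86 0 0 0 -0.11 -1; 0.72 0.9 0 0 0 -0.11 -1' 20
```

```text
time_s: 2.2
position: [511.8, -167.2, 166.6]
eef_rot: [2.055, 0.324, -2.051]
contact_force: [0.4, -0.8, -0.8]
grip_width: 17.3
```

```bash
python3 -m handwheel '0.05 0.085 0 0 0 0 -1; 0.1 0.16 0 0 0 0 -1; 0.1075 0.1695 -0.06 0 0 0 -1; 0.1075 0.1695 -0.13 0 0 0 -1; 0.1075 0.1695 -0.19 0 0 0 -1; 0.1075 0.1695 -0.2 0 0 0 -1; 0.1075 0.1695 -0.2 0 0 0 -1; 0.1075 0.1695 -0.2 0 0 0 -1'
python3 - <<'E'
from h import *
a=ctrl.snapshot("top");b=ctrl.snapshot("wrist");c=ctrl.snapshot("side")
im=np.hstack([cv2.resize(x,(400,400)) for x in (b["img"][:,80:560],c["img"][150:310,240:400])])
cv2.imwrite("pics/v2.png",im[...,::-1])
s=ctrl.state();print(s["position"],R.from_rotvec(s["eef_rot"]).as_matrix()[:,1],s["grip_width"])
E
```

```text
time_s: 2.87
position: [553.3, -103.1, 87.2]
eef_rot: [2.056, 0.32, -2.054]
contact_force: [-0.0, 0.4, -0.0]
grip_width: 0.5
[ 554.3545567  -103.63530149   88.58442883] [ 0.30395182 -0.95268435  0.00241216] 0.4518292728185121
```

View pics/v2.png

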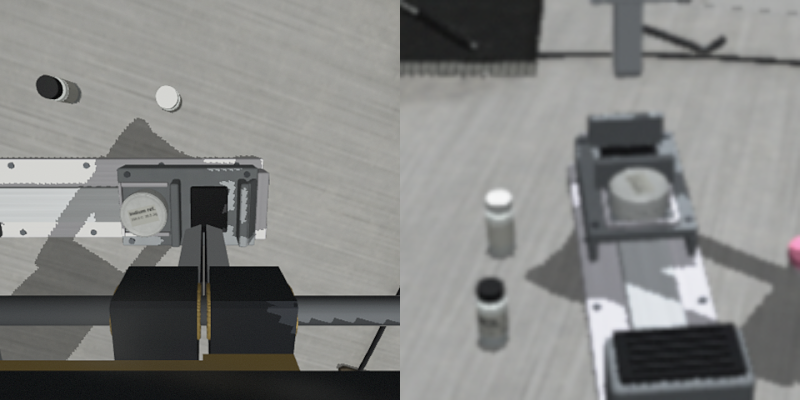

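Run:
```python
from h import *
np.set_printoptions(precision=1,suppress=True)
s=ctrl.snapshot("side")
K=np.array([[s["fx"],0,s["cx"]],[0,s["fy"],s["cy"]],[0,0,1.]])
A=att(s)
for n,p in (("tcp",[553,-103,87]),("cap",[554.5,-108.5,53]),("wallR top",[564,-138,72]),("wallF",[545,-77,72])):
    c=A.T@(np.array(p)-s["origin"]); r=c[:2]/c[2]; r=r*(1+s["k1"]*r@r); print(n,(np.array([s["fx"],s["fy"]])*r+[s["cx"],s["cy"]]-[240,150])*2.5, c[2])
P=np.zeros((480,640,3));d=s["depth"]>0;P[d]=pts(s,d)
for v in range(166,214,2): print(v,s["img"][v,491-240],P[v,491-240+240-0] if 0 else P[v,491])if 0 else print(v,P[v,240+251//1-251+int(628-400)//5*2])
```

```text
tcp [228.1 120.5] 934.1721930994673
cap [227.3 154.2] 958.6692345958626
wallR top [223.  112.6] 972.5742531233316
wallF [231.6 156.7] 920.9593862198842
166 [553.2 -90.1 161.5]
168 [553.2 -90.3 157.4]
170 [553.3 -91.2 152.9]
172 [553.  -89.6 149.7]
174 [552.7 -88.2 146.5]
176 [552.6 -87.9 142.6]
178 [553.4 -92.1 136.1]
180 [554.4 -96.9 129.2]
182 [ 597.4 -313.     0.9]
184 [ 596.8 -309.8   -2.6]
186 [0. 0. 0.]
188 [ 592.9 -290.8   -2.1]
190 [ 590.6 -279.4   -0.7]
192 [ 589.5 -273.9   -2.7]
194 [ 586.8 -260.6    0.1]
196 [ 562.1 -136.7   70.8]
198 [ 561.6 -134.4   67.7]
200 [ 561.6 -134.3   63.2]
202 [ 561.5 -134.1   58.6]
204 [ 561.3 -133.    54.7]
206 [ 561.2 -132.5   50.4]
208 [ 559.5 -124.2   51. ]
210 [ 558.2 -117.8   50.6]
212 [ 556.4 -108.9   51.8]
```

Run:
```python
from h import *
np.set_printoptions(precision=1,suppress=True)
s=ctrl.snapshot("wrist");print(s["origin"],att(s)[:,2])
P=np.zeros((480,640,3));d=s["depth"]>0;P[d]=pts(s,d)
for v in range(255,320,5): print(v,[P[v,u] for u in (312,320,330,338)])
t=ctrl.snapshot("side");d=t["depth"]>0;Q=pts(t,d);Q=Q[(abs(Q[:,0]-553)<25)&(abs(Q[:,1]+100)<25)&(Q[:,2]>75)]
print(np.histogram(Q[:,2],bins=range(75,260,10)))
cv2.imwrite("pics/v3.png",np.hstack([cv2.resize(x,(400,500)) for x in (s["img"][200:350,266:386],t["img"][110:235,270:370])])[...,::-1])
```

```text
[622.2 -81.3 307.2] [-0.2 -0.1 -1. ]
255 [array([543.4, -96.7,  52.5]), array([ 545.9, -102.7,   54.2]), array([ 548. , -110.4,   53.1]), array([ 550. , -116.5,   53.4])]
260 [array([539.5, -97.9,  52.8]), array([ 541.5, -104.1,   53. ]), array([ 543.6, -111.9,   51.8]), array([ 546.4, -117.6,   54.9])]
265 [array([535.4, -99.2,  52.8]), array([ 537.6, -105.3,   53.6]), array([ 540.1, -113. ,   53.6]), array([ 541.9, -119.2,   53.1])]
270 [array([ 531.6, -100.4,   53.6]), array([560.3, -98.9, 130.2]), array([ 562.2, -104.2,  130.7]), array([ 537.9, -120.5,   53.3])]
275 [array([558.9, -94.9, 137.7]), array([559.8, -99.2, 136.6]), array([ 561.9, -104.2,  137.9]), array([ 563.1, -108.4,  137.5])]
280 [array([558.6, -95.2, 144.1]), array([559.6, -99.3, 143.5]), array([ 561.6, -104.2,  144.4]), array([ 562.9, -108.1,  144.6])]
285 [array([558.6, -95.4, 150.8]), array([560. , -99.2, 151.2]), array([ 561.8, -104. ,  151.8]), array([ 563. , -107.8,  151.7])]
290 [array([559. , -95.5, 157.9]), array([559.7, -99.4, 156.8]), array([ 561.4, -104. ,  157.1]), array([ 562.6, -107.7,  157.3])]
295
[... 151 characters left out ...]
9, 168.8]), array([559.7, -99.5, 168. ]), array([ 561.5, -103.7,  168.8]), array([ 562.6, -107.2,  169. ])]
305 [array([558.8, -96.2, 173.3]), array([560.3, -99.4, 174.4]), array([ 561.1, -103.8,  173.1]), array([ 562.5, -107. ,  174. ])]
310 [array([558.6, -96.4, 177.7]), array([559.8, -99.6, 178. ]), array([ 561.1, -103.7,  178.1]), array([ 562.7, -106.7,  179.3])]
315 [array([558.7, -96.5, 182.2]), array([559.8, -99.6, 182.5]), array([ 561.4, -103.5,  183.2]), array([ 561.8, -106.8,  182. ])]
(array([ 0,  0,  0,  0,  0, 24, 54, 55, 60, 58, 65, 28,  0,  0,  0,  0,  0,
       21]), array([ 75,  85,  95, 105, 115, 125, 135, 145, 155, 165, 175, 185, 195,
       205, 215, 225, 235, 245, 255]))
```

View pics/v3.png

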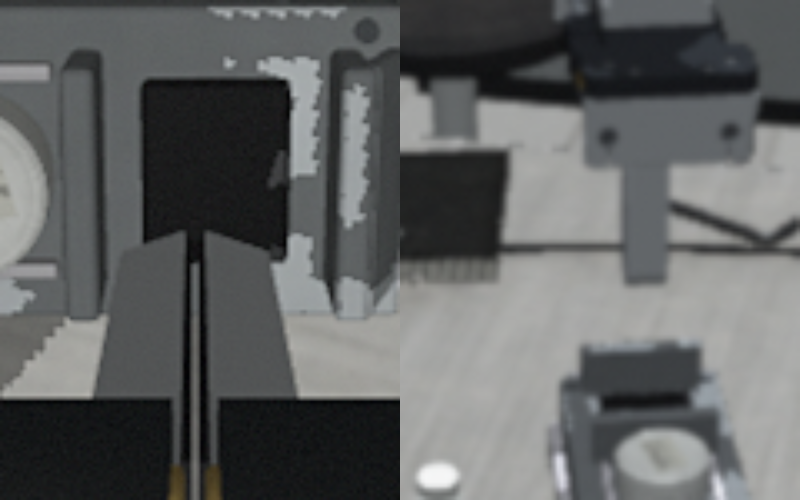

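```bash
python3 -m handwheel '0 0 -0.03 0 0 0 -1; 0 0 -0.06 0 0 0 -1; 0 0 -0.075 0 0 0 -1; 0 0 -0.075 0 0 0 -1; 0 0 -0.075 0 0 0 -1'
python3 - <<'E'
from h import *
np.set_printoptions(precision=1,suppress=True)
t=ctrl.snapshot("side");d=t["depth"]>0;Q=pts(t,d);Q=Q[(abs(Q[:,0]-553)<25)&(abs(Q[:,1]+100)<25)&(Q[:,2]>75)]
print(np.histogram(Q[:,2],bins=range(75,260,10)),Q[:,2].min())
for i in range(3): ctrl.snapshot("top");s=ctrl.state();print(s["position"],s["contact_force"],s["time_s"])
E
```

```text
time_s: 3.58
position: [551.6, -102.4, 54.9]
eef_rot: [2.053, 0.322, -2.058]
contact_force: [-0.0, 0.6, -0.3]
grip_width: 0.8
(array([ 0,  5, 30, 54, 50, 55, 55, 44,  0,  0,  0,  0,  0, 31,  4,  8, 19,
       17]), array([ 75,  85,  95, 105, 115, 125, 135, 145, 155, 165, 175, 185, 195,
       205, 215, 225, 235, 245, 255])) 91.0222729289577
[ 552.7 -102.8   56.2] [-0.5 -1.1  0.1] 3.6833
[ 553.  -102.8   56.6] [ 0.7 -0.9 -0.5] 3.7333
[ 553.2 -102.9   56.8] [ 0.2  0.  -0.5] 3.7833
```

```bash
python3 -m handwheel '0 0 -0.005 0 0 0 -1; 0 0 -0.01 0 0 0 -1; 0 0 -0.015 0 0 0 -1;0 0 -0.015 0 0 0 -1;0 0 -0.015 0 0 0 -1'
python3 - <<'E'
from h import *
for i in range(3): ctrl.snapshot("top");s=ctrl.state();print(s["position"],s["contact_force"],s["time_s"])
E
```

```text
time_s: 4.2
position: [552.5, -102.7, 50.1]
eef_rot: [2.054, 0.321, -2.055]
contact_force: [0.4, -0.7, 0.2]
grip_width: 0.3
[ 552.60294484 -102.73071914   50.25974036] [0.71019469 0.12443442 0.63069439] 4.25
[ 552.66913762 -102.73961487   50.32627444] [-0.10697356 -1.19375722  0.47516924] 4.3
[ 552.75645974 -102.76963179   50.40165112] [0.52772181 0.04828009 0.09664763] 4.35
```

```bash
python3 -m handwheel '0 0 -0.02 0 0 0 -1; 0 0 -0.045 0 0 0 -1; 0 0 -0.06 0 0 0 -1; 0 0 -0.065 0 0 0 -1; 0 0 -0.065 0 0 0 -1;0 0 -0.065 0 0 0 -1'
python3 - <<'E'
from h import *
np.set_printoptions(precision=1,suppress=True)
s=ctrl.state();print(s["position"],s["contact_force"])
w=ctrl.snapshot("wrist");d=w["depth"]>0;P=pts(w,d);P=P[(abs(P[:,0]-556)<20)&(abs(P[:,1]+102)<14)&(P[:,2]>58)];z=np.sort(P[:,2]);print(z[:20],len(z))
t=ctrl.snapshot("side")
cv2.imwrite("pics/v4.png",np.hstack([cv2.resize(x,(400,500)) for x in (w["img"][200:350,266:386],t["img"][110:235,270:370])])[...,::-1])
s=ctrl.state();print(s["position"],s["contact_force"])
E
```

```text
time_s: 4.85
position: [552.4, -102.7, 23.9]
eef_rot: [2.054, 0.321, -2.056]
contact_force: [-0.0, 0.0, -0.4]
grip_width: 0.4
[ 552.4 -102.7   23.9] [-0.   0.  -0.4]
[62.7 62.9 62.9 63.  63.2 63.2 63.9 64.  64.1 64.1 64.4 64.4 64.5 64.6
 64.7 64.9 64.9 65.1 65.1 65.4] 13637
[ 553.  -102.9   24.6] [ 1.   0.8 -0.7]
```

View pics/v4.png

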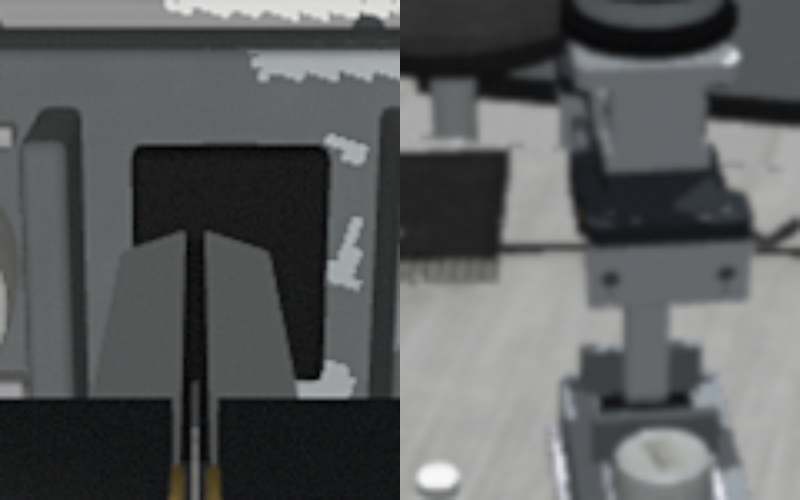

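```bash
python3 -m handwheel '0 0 -0.01 0 0 0 -1; 0 0 -0.02 0 0 0 -1; 0 0 -0.02 0 0 0 -1;0 0 -0.02 0 0 0 -1'; python3 -m handwheel '0 0 -0.005 0 0 0 -1; 0 0 -0.005 0 0 0 -1;0 0 -0.005 0 0 0 -1'; python3 -m handwheel '0 0 -0.005 0 0 0 -1; 0 0 -0.005 0 0 0 -1;0 0 -0.005 0 0 0 -1'
```

```text
time_s: 5.28
position: [552.3, -102.6, 15.9]
eef_rot: [2.054, 0.321, -2.056]
contact_force: [0.1, 0.2, 0.4]
grip_width: 0.5
time_s: 5.53
position: [552.8, -102.8, 14.4]
eef_rot: [2.055, 0.32, -2.054]
contact_force: [-0.6, 0.1, -0.3]
grip_width: 0.8
time_s: 5.78
position: [552.9, -102.8, 12.6]
eef_rot: [2.055, 0.32, -2.054]
contact_force: [-1.4, 0.1, 2.3]
grip_width: 0.6
```

```bash
python3 -m handwheel '0 0 -0.005 0 0 0 -1; 0 0 -0.01 0 0 0 -1;0 0 -0.01 0 0 0 -1'; python3 -m handwheel '0 0 -0.005 0 0 0 -1; 0 0 -0.005 0 0 0 -1;0 0 -0.005 0 0 0 -1';  python3 -m handwheel '0 0 -0.0025 0 0 0 -1; 0 0 -0.0025 0 0 0 -1;0 0 -0.0025 0 0 0 -1'
```

```text
time_s: 6.03
position: [552.9, -102.8, 8.3]
eef_rot: [2.055, 0.32, -2.054]
contact_force: [-0.2, 0.6, 3.0]
grip_width: 0.7
time_s: 6.28
position: [553.1, -102.9, 8.0]
eef_rot: [2.055, 0.32, -2.054]
contact_force: [-3.5, 1.7, 11.7]
grip_width: -0.0
time_s: 6.53
position: [553.2, -102.9, 8.0]
eef_rot: [2.055, 0.32, -2.054]
contact_force: [-4.9, 1.3, 16.4]
grip_width: 0.3
```

```bash
python3 -m handwheel '-0.002 0.006 0.0015 0 0 0 -1; -0.0045 0.014 0.0015 0 0 0 -1; -0.0085 0.026 0.0015 0 0 0 -1; -0.013 0.04 0.0015 0 0 0 -1; -0.018 0.056 0.0015 0 0 0 -1; -0.023 0.072 0.0015 0 0 0 -1; -0.028 0.088 0.0015 0 0 0 -1; -0.033 0.103 0.0015 0 0 0 -1; -0.038 0.118 0.0015 0 0 0 -1; -0.041 0.128 0.0015 0 0 0 -1; -0.042 0.131 0.0015 0 0 0 -1; -0.042 0.131 0.0015 0 0 0 -1'
python3 - <<'E'
from h import *
np.set_printoptions(precision=1,suppress=True)
t=ctrl.snapshot("side");
for r in ctrl.masks_of("tin",t)[:1]: P=pts(t,r["mask"]);P=P[P[:,2]>62];print(r["confidence"],P.mean(0))
s=ctrl.state();print(s["position"],s["contact_force"])
E
```

```text
time_s: 7.53
position: [536.7, -51.3, 8.0]
eef_rot: [2.054, 0.319, -2.052]
contact_force: [-3.9, -1.0, 13.9]
grip_width: 0.6
0.59 [517.6   3.2  66.3]
[536.7 -51.3   8. ] [-3.9 -0.9 13.3]
```

```bash
python3 -m handwheel '-0.002 0.006 0 0 0 0 -1; -0.0055 0.017 0 0 0 0 -1; -0.0105 0.032 0 0 0 0 -1; -0.0165 0.051 0 0 0 0 -1; -0.0225 0.07 0 0 0 0 -1; -0.0285 0.089 0 0 0 0 -1; -0.0345 0.108 0 0 0 0 -1; -0.0405 0.127 0 0 0 0 -1; -0.0465 0.146 0 0 0 0 -1; -0.052 0.163 0 0 0 0 -1; -0.057 0.177 0 0 0 0 -1; -0.059 0.183 0 0 0 0 -1'; python3 -m handwheel '0 0 0 0 0 0 -1;-0.001 0.003 0 0 0 0 -1; -0.002 0.006 0 0 0 0 -1; -0.003 0.009 0 0 0 0 -1; -0.004 0.012 0 0 0 0 -1; -0.005 0.0155 0 0 0 0 -1;-0.006 0.0185 0 0 0 0 -1;-0.007 0.022 0 0 0 0 -1;-0.007 0.022 0 0 0 0 -1'
python3 - <<'E'
from h import *
np.set_printoptions(precision=1,suppress=True)
for c in("side","top"):
  t=ctrl.snapshot(c);
  for r in ctrl.masks_of("tin",t)[:1]: P=pts(t,r["mask"]);P=P[P[:,2]>62];print(c,r["confidence"],P.mean(0))
s=ctrl.state();print(s["position"],s["contact_force"])
E
```

```text
time_s: 8.63
position: [513.2, 22.2, 8.0]
eef_rot: [2.054, 0.319, -2.051]
contact_force: [-2.9, -2.6, 13.2]
grip_width: 0.4
time_s: 9.38
position: [510.5, 30.6, 8.0]
eef_rot: [2.055, 0.318, -2.052]
contact_force: [-4.0, -1.4, 13.4]
grip_width: 0.3
side 0.58 [491.9  83.6  66.7]
[510.6  30.6   8. ] [-3.7 -2.4 13.5]
```

```bash
python3 -m handwheel '-0.001 0.003 0 0 0 0 -1; -0.002 0.006 0 0 0 0 -1; -0.003 0.0095 0 0 0 0 -1; -0.003 0.0095 0 0 0 0 -1'; python3 -m handwheel '-0.001 0.003 0 0 0 0 -1; -0.002 0.006 0 0 0 0 -1; -0.003 0.0095 0 0 0 0 -1; -0.003 0.0095 0 0 0 0 -1'
```

```text
time_s: 9.92
position: [510.7, 32.8, 8.0]
eef_rot: [2.055, 0.315, -2.048]
contact_force: [-0.9, -6.1, 9.8]
grip_width: 0.5
time_s: 10.25
position: [510.3, 36.9, 8.0]
eef_rot: [2.058, 0.316, -2.047]
contact_force: [1.4, -5.3, 9.0]
grip_width: 0.7
```

Run:
```python
from h import *
np.set_printoptions(precision=1,suppress=True)
e=np.array([-.306,.952])
for c in("side","top"):
  t=ctrl.snapshot(c);
  for r in ctrl.masks_of("tin",t)[:1]: P=pts(t,r["mask"]);P=P[P[:,2]>62];print(c,r["confidence"],P.mean(0), (P.mean(0)[:2]-([533.9,-48.7] if c=="side" else [536.5,-52]))@e)
  if c=="side": cv2.imwrite("pics/v5.png",cv2.resize(t["img"][150:350,270:450],(720,600+0))[...,::-1])
s=ctrl.state();print(s["position"],s["contact_force"])
```

```text
side 0.77 [491.6  83.6  66.6] 138.8463779498626
[510.3  36.9   8.1] [ 0.9 -5.2  9.2]
```

View pics/v5.png

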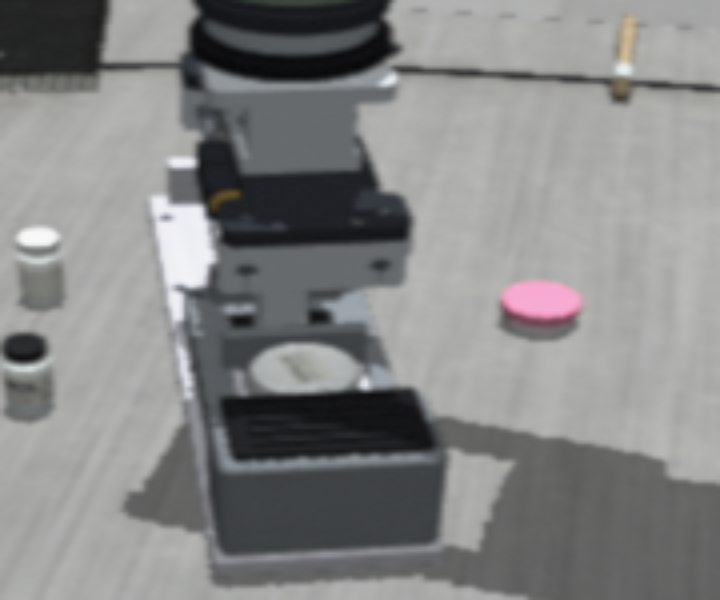

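```bash
python3 -m handwheel '0 0 0.006 0 0 0 -1; 0 0 0.012 0 0 0 -1; 0 0 0.02 0 0 0 -1; 0 0 0.035 0 0 0 -1; 0 0 0.06 0 0 0 -1; 0 0 0.1 0 0 0 -1; 0 0 0.16 0 0 0 -1; 0 0 0.25 0 0 0 -1; 0 0 0.35 0 0 0 -1; 0 0 0.4 0 0 0 -1; 0 0 0.4 0 0 0 -1'; python3 -m handwheel '-0.05 -0.1 0 0 0 0 -1; -0.1 -0.2 0 0 0 0 -1; -0.15 -0.3 0 0 0 0 -1; -0.2 -0.4 0 0 0 0 -1; -0.2 -0.5 0 0 0 0 -1; -0.2 -0.6 0 0 0 0 -1; -0.2 -0.6 0 0 0 0 -1;-0.2 -0.6 0 0 0 0 -1'
python3 - <<'E'
from h import *
np.set_printoptions(precision=1,suppress=True)
e=np.array([-.306,.952]);o=np.array([554.6,-108.8])+70*e
for c in("side","top"):
  t=ctrl.snapshot(c)
  for n in ("tin","lock_button","vial_a","round_box"):
    for r in ctrl.masks_of(n,t)[:2]:
      P=pts(t,r["mask"])
      if n=="tin":P=P[P[:,2]>62]
      if n=="lock_button":P=P[abs(P[:,2]-50)<7]
      m=np.median(P,0);print(c,n,round(r["confidence"],2),m,"rail y",(m[:2]-o)@e)
cv2.imwrite("pics/v6.png",cv2.resize(t["img"][140:340,180:440],None,fx=3,fy=3)[...,::-1])
s=ctrl.state();print(s["position"],s["contact_force"],s["time_s"])
E
```

```text
time_s: 11.37
position: [510.3, 39.9, 171.7]
eef_rot: [2.063, 0.32, -2.044]
contact_force: [0.3, 0.1, 0.7]
grip_width: 0.6
time_s: 12.03
position: [425.6, -201.8, 164.4]
eef_rot: [2.056, 0.319, -2.061]
contact_force: [-0.7, 0.7, -0.4]
grip_width: 0.8
side tin 0.77 [493.2  83.2  66.6] rail y 131.5821446444103
side lock_button 0.52 [511.4  18.8  51.5] rail y 64.67212239053428
side vial_a 0.75 [637.1 -32.8  29.4] rail y -22.846331622978774
side vial_a 0.52 [612.9  68.6  30.4] rail y 81.00324005859046
side round_box 0.5 [404.6 -56.6  15.6] rail y 25.604951284205203
side round_box 0.47 [508.8  41.   55.2] rail y 86.63083347326354
top tin 0.94 [494.5  80.6  68. ] rail y 128.7579883927535
top lock_button 0.6 [513.1  25.2  53.2] rail y 70.25734566074895
top vial_a 0.72 [637.5 -41.2  46.4] rail y -31.033543881001123
top vial_a 0.7 [614.6  59.9  46. ] rail y 72.25911199160655
top round_box 0.7 [503.5  43.6  49.3] rail y 90.74931393485265
top round_box 0.61 [406.9 -67.2  17.9] rail y 14.774726125692593
[ 427.3 -199.9  166. ] [-0.1 -0.6 -0.3] 12.5333
```

View pics/v6.png

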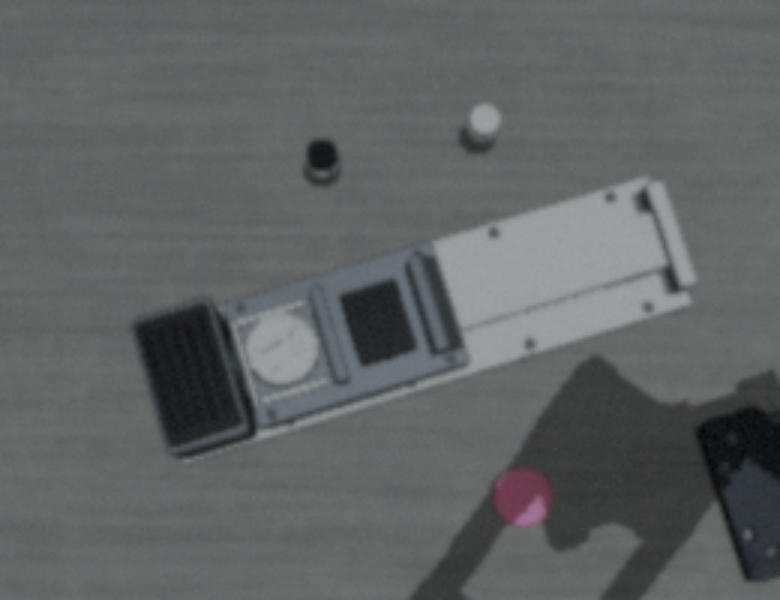

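```bash
python3 -c "
from station import ctrl
print(ctrl.finish_job())"
```

```text
the job is handed in; nothing more can be done
None
```

The carriage is now against the detector housing and the lock button is back up. I handed the job in at 12.5 s; no verdict was reported. I pressed the button fully down with closed fingertips, slid the carriage about 140 mm, then pushed on with 5–6 N until the tip slid over the cap without moving the carriage further. I then lifted straight up and drew clear.

- **Final position:** the top camera puts the button at rail y = 70.3 mm, which is a carriage position of 0.140. Its cap top is at 53.2 mm, so it is up. The picture shows no gap at the housing. I did not test the lock by pushing on it.
- **Other objects:** the vials and the round box are within about 1 mm of where they stood. I kept off the tin, and the robot is in free air.
- **Reported tip height:** the reported TCP height did not match what I saw. The cameras and the contact showed the real fingertips about 38 mm higher than reported, so I stepped down by contact force instead.
- **Camera disagreement:** the side camera put the button about 6 mm nearer the low plate than the top camera did. It showed a similar offset (about 8 mm) at the start, because one wall of the bay partly hides the cap from it. The tin's movement in the side camera was 138.8 mm, which agrees within calibration.

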